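# Open the leak tester: lift the seal, then hold both release buttons

### The arm

A 6-joint arm with a two-finger parallel gripper is mounted at the origin on a cart in front of the work surface, level with it; the furniture and walls round the work are solid. World frame = base frame: x ahead of the robot, y to its left, z up, the work surface at z = 0. Lengths are in mm, angles in rad, forces in N, time in s.
With the tool pointing down it reaches from about 375 to 975 mm from the base axis. Payload 3.8 kg.
Tool frame: the origin (TCP) lies between the finger pads; the fingertips stand arm.finger_overhang ahead of it and the grasp point (between the pads) lies 8 mm behind it (arm.finger_overhang is the distance from the TCP to the fingertips, in mm); z points along the fingers, y is the line along which they close (so a half turn about z gives the same grasp; the last joint's range is limited). The gripper opens to 85 mm and grips with 20 to 120 N. Pads are 22 mm wide; open, the fingers measure 114 mm over their backs; the gripper's body (76 mm by 85 mm) begins 54 mm behind the grasp point. The pads swing forward as they close: fully open they stand 13 mm farther back than shut.
Start: joints at [-1.308, 0.264, 1.604, -0, 1.274, -0.037], TCP at [199.342, -644.888, 242.28] pointing down, gripper open.
Joint ranges: [-2.63, 2.63], [-0.94, 2.18], [0.31, 2.57], [-1.31, 4.45], [0, 2.66], [-2.55, 2.55]. Speed limits (rad/s): [2.57, 2.57, 3.14, 3.14, 3.14, 3.14].

### API

Orientations are given as a unit quaternion [x, y, z, w].
In Python, from rig import arm, viewer, spotter gives the robot as it stands.
- The arm moves only by the tool jog_arm, never from a script. Its argument "series" is a list of rows, each a list of 7 numbers: the turn, a rotation vector about the tool's x, y, z in degrees, then the shift along the tool's x, y, z in cm, then the closure, from -1 (fully open) to 1 (shut). In form: [[rx, ry, rz, tx, ty, tz, gripper], ...]. A call has 1 to 10 rows; each row is the pose to reach, as a shift and turn from the pose commanded when the call began, along the tool's axes at that moment; what a row does not reach only later rows make up. A row lasts 1/12 s, in which the tool goes at most 41.7 mm and 7.16 degrees, less where a joint would pass 70% of its speed; a pose out of reach is approached as far as the arm can. A call with a gripper value outside its range is refused whole. The fingers move at their own pace and stop on an object; "grip_force" is the grip in N (left out, the last holds). Time passes only in rows, so rows that repeat a pose let the fingers close. It gives the time, the measured TCP pose, the force, the opening and the grip force at its end, in the units of the state.
- arm.sense(): the state, without advancing time (a new reading comes with each control period).
- viewer.camera(name): name is "side" or "top"; returns a dict with "frame" (420x560x3 uint8, red, green, blue), "fx", "fy", "cx", "cy" (pixels), "distortion" ([k1, k2, p1, p2, k3] as OpenCV has them; the pictures are not rectified), "origin" and "attitude" of the camera in the world. Camera axes: x right, y down, z forward; pixel columns grow to the right and rows downward; lengths in mm; the calibration is good to about 2 mm. A picture is of the moment at which its call begins. There is no depth.
- arm.finish_job(): hands the job in; it is judged then, once.
Trained networks look in a picture, given as the dict that the camera call returned (one of the last four; its "shot" number tells which), for a name from the list of things; names that differ only in an ending like _2 or _b are one class to them, and where a whole thing is asked for, a point or a joint stands for the part that bears it (a point fixed in the world has none). Each returns a list of dicts, best first, with "p" (0 to 1); they miss things now and then, are a little off and sometimes report something else, mostly with a low value. They report only what shows in the picture. A call takes as long as a camera call.
- spotter.trace(picture, query): "mask" (420x560 bool, what is visible of it) and "extent" ([left, top, right, bottom] in pixels, round what is visible of it).
The state is a dict: "time": time; "joints": joint angles; "qvel": joint speeds; "effort": joint torques, N m; "tcp_pos": TCP position; "tcp_rot": TCP orientation; "ft_force": force on the tool from outside, world axes, zero at the start; "moment": the same for the moment, N m; "width": finger opening in mm; "finger_force": force on a finger pad.
Only numpy, scipy, OpenCV 4.12 (cv2) and the standard library are available. Lean on these libraries where they do the work, as an engineer would, in place of code of your own. Each camera call takes 0.05 s, during which the arm holds its last target. There are 200 camera calls.

### The job

The turned part in the small blue-topped leak tester has been tested and must come out for unloading. With the fingertips push the upright red-knobbed lever over, away from you, until it lies flat and the seal cup is off the part; then press both green release buttons right down together and keep both down until the drawer has run all the way out, and let them up so that it locks there. Only push and press, lift nothing: the part is not touched and stays seated in its nest, the lever stays over, and the other things stay where they are.

Things in the scene. Friction and masses are not known exactly. Their poses are not given: they have to be found in the camera images.
- station: Leak tester, fixed to the bench: grey housing with blue top plate, 108 mm long (x -42 to +66) and 92 mm wide (y -46 to +46), on a 118 x 102 x 8 mm aluminium base. Origin: on the bench under the middle between the cheeks. Its x axis points from the drawer's front to the rear wall (the drawer runs out along -x), y to the side the lever is pushed to, z up. Top plate at z = 62 mm. A low gauge stands on the top plate at x = 46, y = 0 (radius 16, top at z = 73).
- lever (a joint): Cam lever that lifts the seal cup, in rad: 0 = upright (cup down over the part's pin), 1.5 = stop, lying flat over the station's +y side (cup lifted 9 mm, clear of the part). Pivot axis along the station's x at x = -27, y = 0, z = 73 mm; round bar 9.6 mm thick, 50 mm from pivot to centre of the ball knob. Held by friction (about 2 N at the knob), it stays where it is left. It starts between 0 and 0.2. Its clevis is 19 mm long in x, 14 mm in y, top at z = 79 mm.
- lever_knob (a point): Centre of the lever's red ball knob, 18 mm in diameter.
- button_a (a joint): Green release button on the station's +y side, m pressed: 0 = up, 0.008 = fully down. Spring: 2 N at the start of the stroke, 5 N fully down, and a little friction. It frees its hook of the drawer past 0.004.
- button_b (a joint): The same for the green release button on the station's -y side. The drawer is free only while both hooks are down; letting one up on the way stops the drawer at a half-way catch.
- button_a_top (a point): Centre of the top face of button a: 24 mm in diameter, at x = 8, y = +26, z = 76 mm in the station's frame when up; it moves down with the button. Its aluminium bezel, 30 mm in diameter, is 10 mm below it. The two button centres are 52 mm apart.
- button_b_top (a point): Centre of the top face of button b, at x = 8, y = -26, z = 76 mm in the station's frame when up.
- drawer (a joint): How far the drawer has run out, m: 0 = home and latched, 0.040 = fully out at its stop. A spring drives it (about 8 N), a damper slows it: about 2 s from home to the stop. With both buttons let up at 0.040 the hooks lock it there. Its front is 68 mm wide and comes out along the station's -x from x = -51 to -91 mm, z = 10 to 34 mm.
- nest (a point): Middle of the floor of the round pocket in the drawer (24 mm across, 6 mm deep) in which the part stands; moves with the drawer. In the station's frame at x = -27, y = 0, z = 29 mm when the drawer is home.
- part: The tested turned brass part with a steel pin on top, 22 mm across, 20 mm high, loose in the nest. Origin: centre of its underside, z up.
- fixture1: Grey press fixture standing to the right, fixed. Its upright frame takes up x 0.50 to 0.65, y -0.37 to -0.18 m in the room, up to z = 0.28 m: go round or over it. Origin: under its middle.
- press2: Blue hand press standing to the left, fixed: x 0.36 to 0.56, y above 0.165 m in the room; its lever's ball hangs out at y = 0.17 to 0.23 m, 0.37 to 0.43 m high. Origin: under its middle.
- bench_bin: Grey open bin behind the tester, fixed: x 0.54 to 0.80, y -0.04 to 0.13 m in the room, up to z = 0.12 m. Origin: under its middle.
- waiting_1: Turned brass part like the tested one, waiting on the bench beside the tester; leave it alone. Origin: centre of its underside.
- waiting_2: Another waiting turned part; leave it alone. Origin: centre of its underside.
- phone: Phone lying face up, 71 x 148 x 9 mm; leave it alone. Origin: centre of its underside.
- earbud_case: Black earbud case, 44 x 62 x 24 mm; leave it alone. Origin: centre of its underside.
- tape_roll: Roll of masking tape lying flat, 73 mm across, 19 mm high; leave it alone. Origin: centre of its underside.
- water_bottle: Water bottle standing upright, 64 mm across, 223 mm high; leave it alone. Origin: centre of its underside.
- seal_box: Small carton of seals, 50 x 82 x 34 mm; leave it alone. Origin: centre of its underside.

How it is judged:
By the outcome, as a careful person would: the job done as asked, in the order asked, and still so for the second after the job is handed in, with the robot touching nothing.
It also fails if it takes over 51 s, if anything falls off the work surface, if the arm or the gripper's body presses on something with over 40 N, if the wrist force passes 120 N, or if a joint passes its speed limit or range.

## Working session

There is one attempt and no reset: what is moved stays moved. The work goes in short steps, Python scripts to look and compute and a tool call to move; the robot and the scene stay as the last step left them, time stands still between calls to the robot, and variables do not carry over. Pictures are saved under pics/ and viewed, at most 10 in all, crops included, and the job is handed in when it is done.

Besides the shell and the picture viewer there is one more tool, called after "Call:" as a command line: name --pt "numbers of a row" for each row, then --argument value for the rest. jog_arm: Moves the arm, as the interface text tells. Its arguments: {"type":"object","properties":{"series":{"type":"array"},"grip_force":{"type":"number"}},"required":["series"]}

```bash
mkdir -p pics; ls; python3 - <<'E'
from rig import arm, viewer, spotter
import cv2
s=arm.sense(); print({k:s[k] for k in('time','tcp_pos','tcp_rot','width','ft_force')}, arm.finger_overhang)
for n in('side','top'):
    c=viewer.camera(n); cv2.imwrite(f'pics/{n}0.png',c['frame'][:,:,::-1])
    print({k:v for k,v in c.items() if k!='frame'})
    for q in('button_a_top','lever_knob','station','waiting_1'):
        for d in spotter.trace(c,q)[:3]:
            ys,xs=d['mask'].nonzero(); print(n,q,round(d['p'],2),d['extent'],xs.mean().round(1),ys.mean().round(1))
E
```

```text
pics
{'time': 0.0, 'tcp_pos': array([ 199.14377702, -644.22862475,  240.95233856]), 'tcp_rot': array([ 9.88787723e-01,  1.49323748e-01, -1.22034017e-04, -1.11438087e-03]), 'width': 85.76127927063844, 'ft_force': array([ 0.46893066,  0.26254954, -0.28573296])} 11.0
{'fx': 413.9549427670333, 'fy': 413.9549427670333, 'cx': 284.04435870245834, 'cy': 204.8129657838782, 'distortion': array([-0.07823331,  0.        ,  0.        ,  0.        ,  0.        ]), 'origin': array([ 146.09996443, 1015.6683052 ,  636.43917965]), 'attitude': array([-0.15013333,  0.8249427 , -0.53589404,  0.0987274 ]), 'shot': 1}
side button_a_top 0.4 [294.4, 231.4, 304.1, 239.2] 298.1 234.4
side lever_knob 0.63 [218.2, 206.6, 239.1, 287.3] 226.0 246.1
side station 0.86 [292.4, 222.0, 324.1, 265.2] 306.7 246.2
side station 0.57 [298.6, 247.5, 320.2, 265.1] 308.3 256.6
side waiting_1 0.16 [299.0, 247.5, 318.6, 263.1] 308.9 256.6
{'fx': 435.4214851700392, 'fy': 435.4214851700392, 'cx': 276.992991416619, 'cy': 221.36492264467276, 'distortion': array([-0.110108,  0.      ,  0.      ,  0.      ,  0.      ]), 'origin': array([ 361.98845923,  -64.4133035 , 1166.42974321]), 'attitude': array([ 0.70835417, -0.70090109,  0.06635966, -0.05067967]), 'shot': 2}
top button_a_top 0.59 [233.7, 242.0, 241.6, 247.5] 238.4 244.1
top button_a_top 0.39 [223.0, 252.5, 230.6, 262.9] 228.3 256.6
top lever_knob 0.45 [222.3, 251.6, 232.7, 261.5] 228.3 256.8
top station 0.56 [216.5, 231.5, 272.0, 279.8] 244.8 255.2
top waiting_1 0.61 [270.9, 273.0, 276.2, 279.5] 271.7 275.4
top waiting_1 0.52 [256.9, 279.1, 260.8, 282.5] 259.6 278.4
```

```bash
python3 - <<'E'
import cv2
a=cv2.imread('pics/top0.png')
cv2.imwrite('pics/t1.png',cv2.resize(a[200:310,170:320],None,fx=5.3,fy=5.3,interpolation=cv2.INTER_CUBIC))
b=cv2.imread('pics/side0.png')
cv2.imwrite('pics/s1.png',cv2.resize(b[190:300,200:350],None,fx=5.3,fy=5.3,interpolation=cv2.INTER_CUBIC))
E
```

```text
(no output)
```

View pics/top0.png

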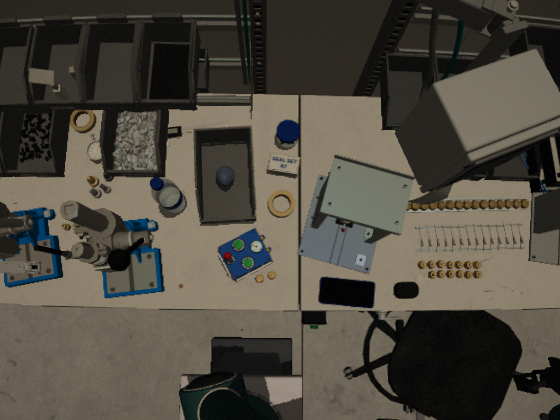

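View pics/t1.png

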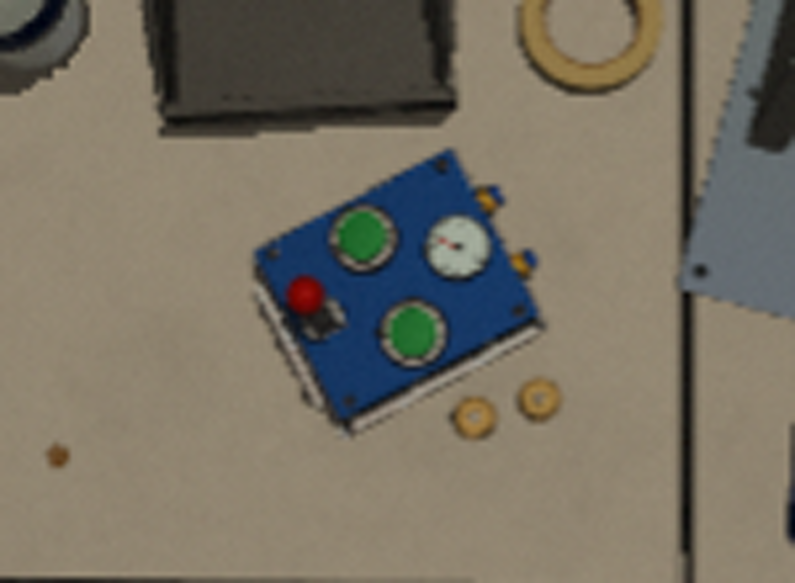

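View pics/s1.png

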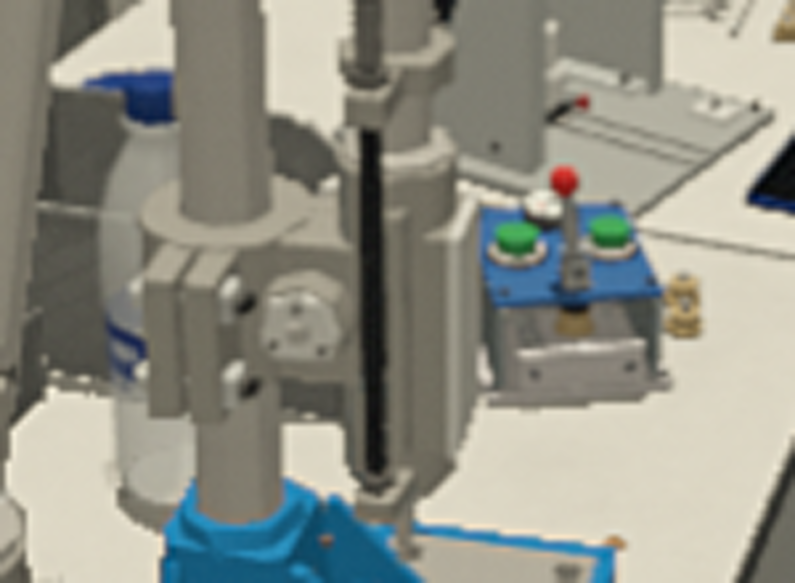

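The top crop shows the green buttons at crop (363,237) and (414,333), the gauge at (458,246), the knob at (305,296), and the plate corners. The drawer faces the lower left. The side crop shows the buttons at (518,235) and (611,229), and the knob at (565,181) standing nearly upright.

```bash
cat > h.py <<'E'
import numpy as np, cv2
from scipy.spatial.transform import Rotation as R
from scipy.optimize import least_squares
from rig import arm, viewer, spotter
def proj(c,P):
    A=R.from_quat(c['attitude']).inv(); K=np.array([[c['fx'],0,c['cx']],[0,c['fy'],c['cy']],[0,0,1]])
    return cv2.projectPoints(np.float64(P).reshape(-1,1,3),A.as_rotvec(),-A.apply(c['origin']),K,c['distortion'])[0][:,0]
def st(p,P):
    c,s=np.cos(p[2]),np.sin(p[2]); P=np.atleast_2d(P)
    return np.c_[p[0]+c*P[:,0]-s*P[:,1],p[1]+s*P[:,0]+c*P[:,1],P[:,2]]
def knob(q,L=50): return [-27,L*np.sin(q),73+L*np.cos(q)]
E
cat > fit.py <<'E'
from h import *
T=viewer.camera('top'); S=viewer.camera('side')
f=lambda uv,o:(np.array(uv)+.5)/5.3-.5+o
tp=f([(363,237),(414,333),(458,246),(453,151),(257,252),(348,422),(541,322),(305,296)],[170,200])
tP=[[8,26,76],[8,-26,76],[46,0,73],[66,46,62],[-42,46,62],[-42,-46,62],[66,-46,62]]
sp=f([(518,235),(611,229),(545,203),(565,181)],[200,190])
sP=[[8,26,76],[8,-26,76],[46,0,73]]
def r(p): return np.r_[(proj(T,np.r_[st(p,tP),st(p,knob(p[3]))])-tp).ravel(),(proj(S,np.r_[st(p,sP),st(p,knob(p[3]))])-sp).ravel()]
s=least_squares(r,[480,0,-.5,.1]); print(s.x,np.abs(r(s.x)).max()); print(r(s.x).reshape(-1,2).round(1))
s2=least_squares(lambda p:r(p)[:16],s.x); print('top only',s2.x)
p=s.x
for n,P in dict(a=[8,26,76],b=[8,-26,76],knob=knob(p[3]),pivot=[-27,0,73],knobflat=knob(1.5)).items(): print(n,st(p,P).round(1))
t=arm.sense()['tcp_rot'];print(R.from_quat(t).as_matrix().round(3))
E
python3 fit.py
```

```text
[ 4.58349602e+02  4.11708222e+00 -1.06704783e+00  1.72915245e-01] 1.7407394959866451
[[-0.1 -0.1]
 [-0.   0. ]
 [ 0.2  0.3]
 [-0.2 -0.7]
 [-0.7  0. ]
 [-1.2  0. ]
 [ 0.1 -1.4]
 [ 0.1 -0.2]
 [ 0.5 -1. ]
 [ 0.5 -1.1]
 [ 1.7 -0.6]
 [ 0.1 -0.2]]
top only [ 4.57748643e+02  3.52771616e+00 -1.07148970e+00  1.79564945e-01]
a [[485.    9.7  76. ]]
b [[439.4 -15.4  76. ]]
knob [[452.9  31.9 122.3]]
pivot [[445.3  27.8  73. ]]
knobflat [[489.   51.8  76.5]]
[[ 0.955  0.295  0.   ]
 [ 0.295 -0.955 -0.   ]
 [-0.     0.    -1.   ]]
```

```bash
cat >> h.py <<'E'
PS=[458.2,4.0,-1.068]
def row(sx,sy,z,rot=True):
    "row to TCP at station x,y and height z, tool y along station y"
    s=arm.sense(); M=R.from_quat(s['tcp_rot']); t=st(PS,[sx,sy,z])[0]
    ey=st(PS,[0,1,0])[0]-st(PS,[0,0,0])[0]; ez=np.array([0,0,-1.]); ex=np.cross(ey,ez)
    D=M.inv()*R.from_matrix(np.c_[ex,ey,ez])
    print('row',D.as_rotvec(degrees=True).round(2),(M.inv().apply(t-s['tcp_pos'])/10).round(2))
def state():
    s=arm.sense(); p=s['tcp_pos']-np.array([PS[0],PS[1],0]); c,k=np.cos(PS[2]),np.sin(PS[2])
    print('t',round(s['time'],2),'station',(round(c*p[0]+k*p[1],1),round(-k*p[0]+c*p[1],1),round(p[2],1)),'F',s['ft_force'].round(1),'w',round(s['width'],1),'q',s['joints'].round(2))
E
python3 -c "
from h import *
state(); row(-27,-34,240)"
```

```text
t 0.6 station (np.float64(443.9), np.float64(-539.5), np.float64(242.3)) F [ 0.4 -0.2 -0.8] w 85.8 q [-1.31  0.26  1.6  -0.    1.27 -0.04]
row [   0.      0.   -101.63] [ 40.02 -56.31   0.23]
```

Call:
jog_arm --pt "0 0 -6 2.2 -3.1 0 1" --pt "0 0 -12 4.4 -6.2 0 1" --pt "0 0 -18 6.6 -9.3 0 1" --pt "0 0 -24 8.8 -12.4 0 1" --pt "0 0 -30 11 -15.5 0 1" --pt "0 0 -36 13.2 -18.6 0 1" --pt "0 0 -42 15.4 -21.7 0 1" --pt "0 0 -48 17.6 -24.8 0 1" --pt "0 0 -54 19.8 -27.9 0 1" --pt "0 0 -60 22 -31 0 1" --grip_force 20

```text
time: 1.43
tcp_pos: [318.1, -282.1, 242.6]
tcp_rot: [0.78, 0.625, 0.0, 0.0]
ft_force: [-0.0, 0.5, -0.5]
width: 0.3
finger_force: 0.0
```

```bash
python3 -c "
from h import *
state(); row(-27,-34,240)"
```

```text
t 1.43 station (np.float64(183.2), np.float64(-260.6), np.float64(242.6)) F [-0.   0.5 -0.5] w 0.3 q [-0.78 -0.23  2.1   0.    1.26 -0.56]
row [ 4.000e-02  4.000e-02 -4.138e+01] [30.75  3.11  0.25]
```

Call:
jog_arm --pt "0 0 -6 4 0.4 0 1" --pt "0 0 -12 8 0.8 0 1" --pt "0 0 -18 12 1.2 0 1" --pt "0 0 -24 16 1.6 0 1" --pt "0 0 -30 20 2 0 1" --pt "0 0 -36 24 2.4 0 1" --pt "0 0 -41.4 28 2.8 0 1" --pt "0 0 -41.4 30.7 3.1 0 1" --pt "0 0 -41.4 30.7 3.1 0 1" --pt "0 0 -41.4 30.7 3.1 0 1"

```text
time: 2.27
tcp_pos: [416.5, 9.9, 242.5]
tcp_rot: [0.509, 0.861, -0.0, 0.0]
ft_force: [0.1, 0.4, -0.4]
width: 0.2
finger_force: 0.0
```

```bash
python3 -c "
from h import *
state(); row(-27,-34,113)"
```

```text
t 2.27 station (np.float64(-25.3), np.float64(-33.7), np.float64(242.5)) F [ 0.1  0.4 -0.4] w 0.2 q [-0.04 -0.25  2.12 -0.    1.27 -0.54]
row [-0.    0.02 -0.01] [ 0.18 -0.03 12.95]
```

Call:
jog_arm --pt "0 0 0 0.1 0 3 1" --pt "0 0 0 0.2 0 6 1" --pt "0 0 0 0.2 0 9 1" --pt "0 0 0 0.2 0 11.5 1" --pt "0 0 0 0.2 0 13 1" --pt "0 0 0 0.2 0 13 1" --pt "0 0 0 0.2 0 13 1"

```text
time: 2.85
tcp_pos: [414.4, 9.3, 111.7]
tcp_rot: [0.512, 0.859, -0.001, -0.001]
ft_force: [-0.1, 0.7, 0.6]
width: 0.1
finger_force: 0.0
```

```bash
python3 - <<'E'
from h import *
state()
a=viewer.camera('top')['frame'][200:310,170:320]; b=viewer.camera('side')['frame'][190:300,200:350]
cv2.imwrite('pics/m1.png',cv2.resize(np.vstack([a,b])[:,:,::-1],None,fx=2.7,fy=2.7,interpolation=cv2.INTER_CUBIC))
E
```

```text
t 2.85 station (np.float64(-25.8), np.float64(-35.9), np.float64(111.7)) F [-0.1  0.7  0.6] w 0.1 q [-0.04 -0.11  2.27 -0.    0.99 -0.53]
```

View pics/m1.png

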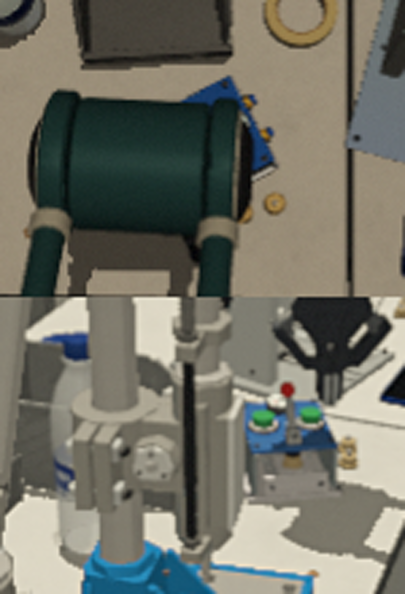

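The side view shows the closed fingers standing to the right of the knob, on its -y side and clear of it. Next I'll push the lever along its arc.

Call:
jog_arm --pt "0 0 0 -0.1 1.0 0 1" --pt "0 0 0 -0.1 1.8 0 1" --pt "0 0 0 -0.1 2.4 0 1" --pt "0 0 0 -0.1 3.0 0 1" --pt "0 0 0 -0.1 3.6 0.1 1" --pt "0 0 0 -0.1 4.1 0.2 1" --pt "0 0 0 -0.1 4.6 0.5 1" --pt "0 0 0 -0.1 5.0 0.9 1" --pt "0 0 0 -0.1 5.2 1.0 1" --pt "0 0 0 -0.1 5.2 1.0 1"

```text
time: 3.78
tcp_pos: [461.8, 34.8, 101.8]
tcp_rot: [0.511, 0.86, 0.0, -0.0]
ft_force: [-0.4, -0.6, 0.3]
width: 0.1
finger_force: 0.4
```

```bash
python3 - <<'E'
from h import *
state(); row(-27,16,137); row(-27,47,137)
c=viewer.camera('side')
b=c['frame'][190:300,200:350]
cv2.imwrite('pics/m2.png',cv2.resize(b[:,:,::-1],None,fx=4,fy=4,interpolation=cv2.INTER_CUBIC))
for q in (.2,.8,1.1,1.3,1.5): print(q,((proj(c,st(PS,knob(q)))-[200,190])*4).round(0))
E
```

```text
t 3.78 station (np.float64(-25.3), np.float64(18.0), np.float64(101.8)) F [-0.4 -0.6  0.3] w 0.1 q [ 0.02 -0.    2.18  0.    0.96 -0.48]
row [-0.01 -0.02 -0.22] [ 0.17 -0.2  -3.52]
row [-0.01 -0.02 -0.22] [ 0.18  2.9  -3.52]
0.2 [[424. 135.]]
0.8 [[387. 155.]]
1.1 [[374. 172.]]
1.3 [[369. 184.]]
1.5 [[366. 196.]]
```

View pics/m2.png

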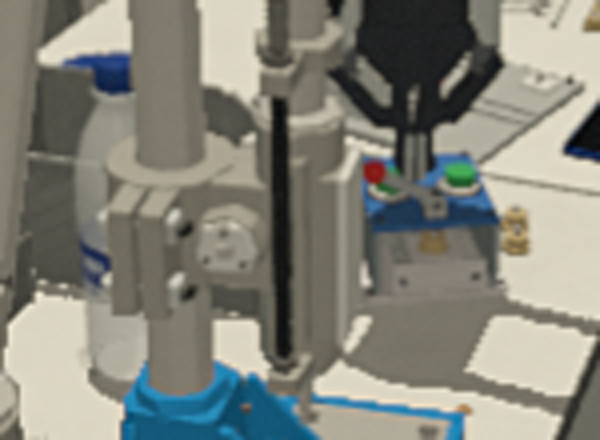

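The knob is now at crop (374,172), which puts the lever at about 1.1 rad. Next: lift, cross over the knob and press down.

Call:
jog_arm --pt "0 0 0 0.1 -0.2 -2 1" --pt "0 0 0 0.2 -0.2 -3.5 1" --pt "0 0 0 0.2 0.5 -3.5 1" --pt "0 0 0 0.2 2 -3.5 1" --pt "0 0 0 0.2 2.9 -3.3 1" --pt "0 0 0 0.2 2.9 -2.5 1" --pt "0 0 0 0.2 2.9 -1.5 1" --pt "0 0 0 0.2 2.9 -0.7 1" --pt "0 0 0 0.2 2.9 0 1" --pt "0 0 0 0.2 2.9 0.3 1"

```text
time: 4.67
tcp_pos: [484.7, 49.9, 97.4]
tcp_rot: [0.511, 0.86, -0.001, -0.001]
ft_force: [0.7, 0.6, 1.5]
width: 0.3
finger_force: 0.9
```

```bash
python3 -c "
from h import *
state(); row(-27,47,95)"
```

```text
t 4.67 station (np.float64(-27.5), np.float64(45.3), np.float64(97.4)) F [0.7 0.6 1.5] w 0.3 q [ 0.05  0.05  2.14 -0.    0.96 -0.45]
row [-0.14 -0.07 -0.24] [-0.05  0.17  0.24]
```

Press in small steps until the stop pushes back.

Call:
jog_arm --pt "0 0 0 0 0.1 0.1 1" --pt "0 0 0 0 0.1 0.2 1" --pt "0 0 0 0 0.1 0.2 1"

```text
time: 4.92
tcp_pos: [486.1, 50.4, 96.7]
tcp_rot: [0.511, 0.86, -0.001, -0.001]
ft_force: [-0.8, -0.6, -0.2]
width: 0.0
finger_force: 0.0
```

Call:
jog_arm --pt "0 0 0 0 0 0.1 1" --pt "0 0 0 0 0 0.2 1" --pt "0 0 0 0 0 0.2 1"

```text
time: 5.17
tcp_pos: [486.9, 50.5, 96.0]
tcp_rot: [0.511, 0.86, -0.0, -0.0]
ft_force: [-3.0, -0.5, 5.0]
width: -0.0
finger_force: 2.6
```

Call:
jog_arm --pt "0 0 0 0 0 0.1 1" --pt "0 0 0 0 0 0.2 1" --pt "0 0 0 0 0 0.2 1"

```text
time: 5.42
tcp_pos: [487.2, 50.5, 95.4]
tcp_rot: [0.511, 0.86, -0.0, 0.0]
ft_force: [-6.0, -0.3, 15.4]
width: -0.1
finger_force: 7.2
```

Call:
jog_arm --pt "0 0 0 0 0 -2 1" --pt "0 0 0 0 0 -4 1" --pt "0 0 0 0 0 -6 0.5" --pt "0 0 0 0 0 -6 0.1" --pt "0 0 0 0 0 -6 0.1" --pt "0 0 0 0 0 -6 0.1"

```text
time: 5.92
tcp_pos: [486.5, 50.5, 152.7]
tcp_rot: [0.511, 0.86, -0.0, -0.0]
ft_force: [0.2, 0.2, 0.2]
width: 38.7
finger_force: 0.0
```

```bash
python3 - <<'E'
from h import *
state(); row(8,0,155); row(8,0,110)
c=viewer.camera('side')
b=c['frame'][190:300,200:350]
cv2.imwrite('pics/m3.png',cv2.resize(b[:,:,::-1],None,fx=4,fy=4,interpolation=cv2.INTER_CUBIC))
E
```

```text
t 5.92 station (np.float64(-27.1), np.float64(47.2), np.float64(152.7)) F [0.2 0.2 0.2] w 38.7 q [ 0.05 -0.01  2.09 -0.    1.07 -0.45]
row [-0.03 -0.01 -0.23] [-3.53 -4.71 -0.23]
row [-0.03 -0.01 -0.23] [-3.53 -4.71  4.27]
```

View pics/m3.png

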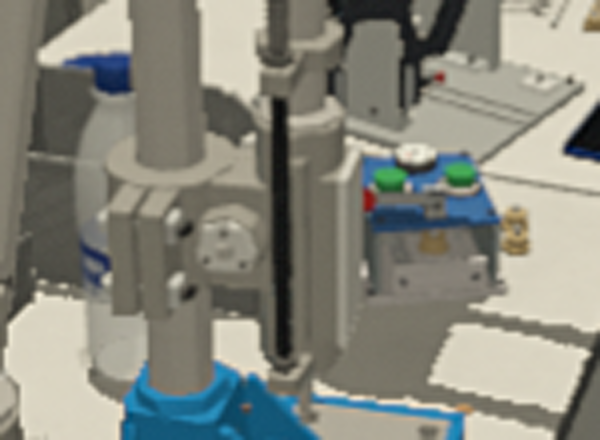

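The lever lies flat, with the knob at crop (367,199) where 1.5 rad predicts (366,196). Next I'll go over the buttons.

Call:
jog_arm --pt "0 0 0 -1.2 -1.6 0 0.1" --pt "0 0 0 -2.4 -3.2 0 0.1" --pt "0 0 0 -3.5 -4.7 0 0.1" --pt "0 0 -0.2 -3.5 -4.7 0 0.1" --pt "0 0 -0.2 -3.5 -4.7 2 0.1" --pt "0 0 -0.2 -3.5 -4.7 4 0.1" --pt "0 0 -0.2 -3.5 -4.7 5.3 0.1" --pt "0 0 -0.2 -3.5 -4.7 5.3 0.1"

```text
time: 6.63
tcp_pos: [459.1, -2.0, 96.3]
tcp_rot: [0.509, 0.861, -0.002, -0.004]
ft_force: [-0.3, 0.3, 0.1]
width: 38.6
finger_force: 0.0
```

```bash
python3 - <<'E'
from h import *
state(); row(8,0,80)
c=viewer.camera('side')
b=c['frame'][190:300,250:400]
cv2.imwrite('pics/m4.png',cv2.resize(b[:,:,::-1],None,fx=5,fy=5,interpolation=cv2.INTER_CUBIC))
E
```

```text
t 6.63 station (np.float64(5.7), np.float64(-2.1), np.float64(96.3)) F [-0.3  0.3  0.1] w 38.6 q [-0.06  0.    2.19  0.    0.96 -0.56]
row [-0.36 -0.25 -0.05] [-0.24  0.22  1.62]
```

View pics/m4.png

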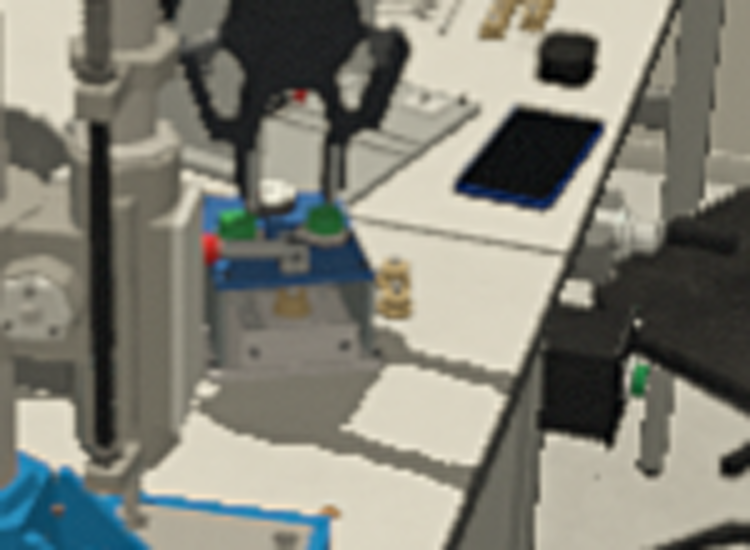

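Both fingertips are just above the buttons: tips at crop (250,205) and (332,195), buttons at (237,222) and (324,220). They sit a few mm toward -y, so I'll correct that and lower gently.

Call:
jog_arm --pt "0 0 0 -0.2 0.2 0 0" --pt "0 0 0 -0.2 0.2 0 0" --pt "0 0 0 -0.2 0.2 0.3 0" --pt "0 0 0 -0.2 0.2 0.6 0" --pt "0 0 0 -0.2 0.2 0.8 0" --pt "0 0 0 -0.2 0.2 0.8 0"

```text
time: 7.18
tcp_pos: [464.8, -3.4, 92.0]
tcp_rot: [0.509, 0.861, -0.0, -0.0]
ft_force: [-0.4, 0.2, -0.4]
width: 42.7
finger_force: 0.0
```

```bash
python3 - <<'E'
from h import *
state(); row(8,0,80)
E
```

```text
t 7.18 station (np.float64(9.6), np.float64(2.2), np.float64(92.0)) F [-0.4  0.2 -0.4] w 42.7 q [-0.06  0.02  2.19  0.    0.94 -0.56]
row [-0.03 -0.02 -0.03] [ 0.16 -0.22  1.2 ]
```

Call:
jog_arm --pt "0 0 0 0.1 -0.1 0.3 0" --pt "0 0 0 0.1 -0.1 0.5 0" --pt "0 0 0 0.1 -0.1 0.7 0" --pt "0 0 0 0.1 -0.1 0.7 0"

```text
time: 7.52
tcp_pos: [463.6, -3.0, 85.1]
tcp_rot: [0.509, 0.861, -0.0, -0.0]
ft_force: [-0.1, -0.4, -0.2]
width: 42.9
finger_force: 0.0
```

```bash
python3 - <<'E'
from h import *
state(); row(8,0,80)
c=viewer.camera('side')
b=c['frame'][200:290,270:370]
cv2.imwrite('pics/m5.png',cv2.resize(b[:,:,::-1],None,fx=6,fy=6,interpolation=cv2.INTER_CUBIC))
E
```

```text
t 7.52 station (np.float64(8.8), np.float64(1.4), np.float64(85.1)) F [-0.1 -0.4 -0.2] w 42.9 q [-0.06  0.02  2.19  0.    0.93 -0.56]
row [-0.01 -0.01 -0.03] [ 0.08 -0.14  0.51]
```

View pics/m5.png

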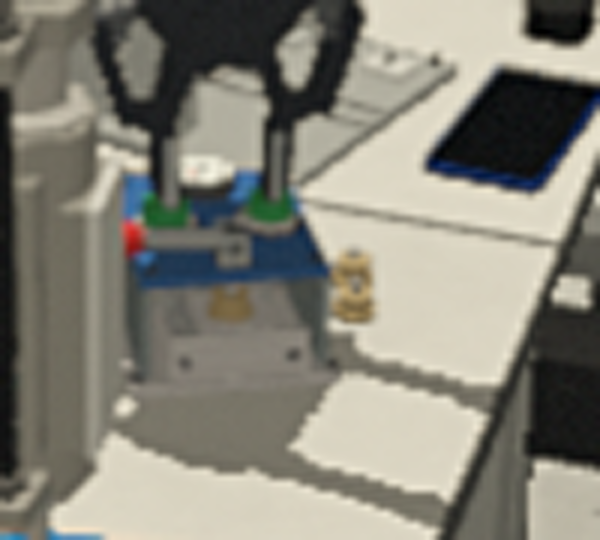

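The fingertips now stand over both buttons, at crop (170,208) and (274,200). I'll press down.

Call:
jog_arm --pt "0 0 0 0 -0.1 0.3 0" --pt "0 0 0 0 -0.1 0.5 0" --pt "0 0 0 0 -0.1 0.7 0" --pt "0 0 0 0 -0.1 0.7 0"

```text
time: 7.9
tcp_pos: [463.9, -3.2, 79.2]
tcp_rot: [0.509, 0.861, 0.001, 0.001]
ft_force: [-1.6, 3.1, 7.5]
width: 42.5
finger_force: 3.8
```

Call:
jog_arm --pt "0 0 0 0 0 0.3 0" --pt "0 0 0 0 0 0.5 0" --pt "0 0 0 0 0 0.5 0"

```text
time: 8.15
tcp_pos: [464.1, -3.3, 76.9]
tcp_rot: [0.509, 0.861, 0.0, 0.0]
ft_force: [-9.9, 1.8, 26.5]
width: 42.9
finger_force: 13.4
```

Call:
jog_arm --pt "0 0 0 0 0 0 0" --pt "0 0 0 0 0 0 0" --pt "0 0 0 0 0 0 0" --pt "0 0 0 0 0 0 0" --pt "0 0 0 0 0 0 0" --pt "0 0 0 0 0 0 0" --pt "0 0 0 0 0 0 0" --pt "0 0 0 0 0 0 0" --pt "0 0 0 0 0 0 0" --pt "0 0 0 0 0 0 0"

```text
time: 8.98
tcp_pos: [464.1, -3.3, 76.9]
tcp_rot: [0.509, 0.861, 0.001, 0.0]
ft_force: [-8.8, 2.5, 26.2]
width: 42.8
finger_force: 13.1
```

Call:
jog_arm --pt "0 0 0 0 0 0 0" --pt "0 0 0 0 0 0 0" --pt "0 0 0 0 0 0 0" --pt "0 0 0 0 0 0 0" --pt "0 0 0 0 0 0 0" --pt "0 0 0 0 0 0 0" --pt "0 0 0 0 0 0 0" --pt "0 0 0 0 0 0 0" --pt "0 0 0 0 0 0 0" --pt "0 0 0 0 0 0 0"

```text
time: 9.82
tcp_pos: [464.1, -3.3, 76.9]
tcp_rot: [0.509, 0.861, 0.001, 0.0]
ft_force: [-8.6, 1.6, 25.6]
width: 42.4
finger_force: 13.1
```

Call:
jog_arm --pt "0 0 0 0 0 0 0" --pt "0 0 0 0 0 0 0" --pt "0 0 0 0 0 0 0" --pt "0 0 0 0 0 0 0" --pt "0 0 0 0 0 0 0" --pt "0 0 0 0 0 0 0" --pt "0 0 0 0 0 0 0" --pt "0 0 0 0 0 0 0" --pt "0 0 0 0 0 0 0" --pt "0 0 0 0 0 0 0"

```text
time: 10.65
tcp_pos: [464.1, -3.3, 76.9]
tcp_rot: [0.509, 0.861, 0.001, 0.0]
ft_force: [-9.3, 2.9, 26.7]
width: 42.6
finger_force: 13.1
```

Call:
jog_arm --pt "0 0 0 0 0 0 0" --pt "0 0 0 0 0 0 0" --pt "0 0 0 0 0 0 0" --pt "0 0 0 0 0 0 0" --pt "0 0 0 0 0 0 0" --pt "0 0 0 0 0 0 0" --pt "0 0 0 0 0 0 0" --pt "0 0 0 0 0 0 0" --pt "0 0 0 0 0 0 0" --pt "0 0 0 0 0 0 0"

```text
time: 11.48
tcp_pos: [464.1, -3.3, 76.9]
tcp_rot: [0.509, 0.861, 0.001, 0.0]
ft_force: [-8.8, 1.7, 25.5]
width: 42.8
finger_force: 13.1
```

```bash
python3 - <<'E'
from h import *
state()
c=viewer.camera('side')
b=c['frame'][200:290,270:370]
cv2.imwrite('pics/m6.png',cv2.resize(b[:,:,::-1],None,fx=6,fy=6,interpolation=cv2.INTER_CUBIC))
for d in (0,20,40): print(d,((proj(c,st(PS,[[-51-d,34,34],[-51-d,-34,34]]))-[270,200])*6).round(0).tolist())
E
```

```text
t 11.48 station (np.float64(9.2), np.float64(1.6), np.float64(76.9)) F [-8.8  1.7 25.5] w 42.8 q [-0.06  0.03  2.2   0.    0.91 -0.56]
0 [[171.0, 336.0], [313.0, 325.0]]
20 [[178.0, 359.0], [322.0, 347.0]]
40 [[186.0, 382.0], [332.0, 370.0]]
```

View pics/m6.png

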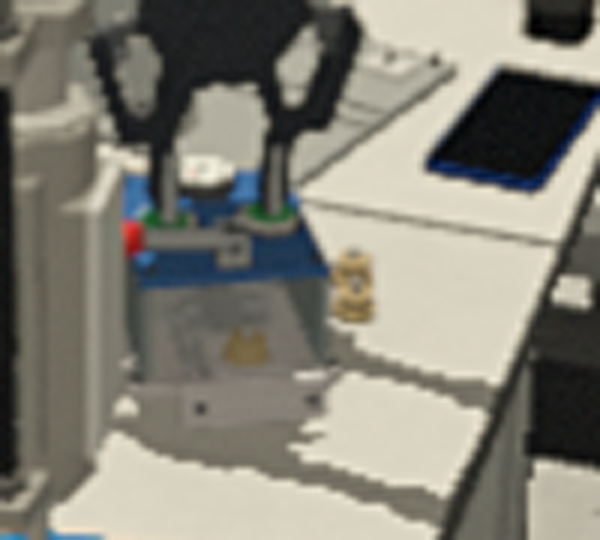

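The drawer is all the way out: its front top edge is at crop rows of about 372–388, where 40 mm predicts 370–382. The part is seated at (246,347). I'll let the buttons up.

Call:
jog_arm --pt "0 0 0 0 0 -0.6 0" --pt "0 0 0 0 0 -1.6 0" --pt "0 0 0 0 0 -3 0" --pt "0 0 0 0 0 -6 0" --pt "0 0 0 0 0 -9 0" --pt "0 0 0 0 0 -12 0" --pt "0 0 0 0 0 -12 0" --pt "0 0 0 0 0 -12 0" --pt "0 0 0 0 0 -12 0"

```text
time: 12.28
tcp_pos: [462.4, -3.6, 192.8]
tcp_rot: [0.509, 0.861, -0.0, -0.0]
ft_force: [-0.3, 0.3, -0.2]
width: 42.9
finger_force: 0.0
```

```bash
python3 - <<'E'
from h import *
state()
c=viewer.camera('side')
b=c['frame'][200:290,270:370]
cv2.imwrite('pics/m7.png',cv2.resize(b[:,:,::-1],None,fx=6,fy=6,interpolation=cv2.INTER_CUBIC))
E
```

```text
t 12.28 station (np.float64(8.7), np.float64(0.1), np.float64(192.8)) F [-0.3  0.3 -0.2] w 42.9 q [-0.06 -0.11  2.1  -0.    1.15 -0.56]
```

View pics/m7.png

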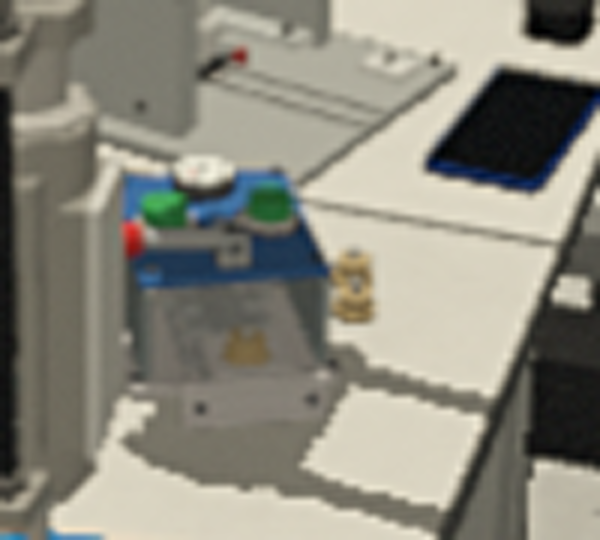

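The buttons are up at crop (165,208) and (270,202), the drawer is still out, the lever is flat and the part is in its nest. Handing in.

```bash
python3 -c "
from rig import arm
print(arm.finish_job())"
```

```text
the job is handed in; nothing more can be done
None
```

The job is handed in at about 12 s: the last side picture shows the lever lying flat, both buttons up, the drawer all the way out, and the part still in its nest.

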